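Rearrange an unbalanced centrifuge rotor so that matching bottles face each other

TASK

The four-cup centrifuge rotor was loaded out of balance. Rearrange the bottles so that the two blue-capped ones sit in cups directly opposite each other across the centre post, the two orange-capped ones likewise in the other two cups, and the odd green-capped one waits in a hole of the grey rack. Seat every bottle fully down and upright, and never let one tip over.

Things in the scene. Friction and masses are not known exactly. Their poses are not given: they have to be found in the camera images.
- bottle_blue_1: white plastic centrifuge bottle with a ribbed blue screw cap; one of two alike. 90 mm tall, about 0.15 kg: body 44 mm in diameter, flat foot 32 mm across with a rounded edge, cap 46 mm in diameter from 68 to 90 mm above the foot (grip it there). Origin: centre of its underside; z up along its axis. Round: yaw has no meaning.
- bottle_blue_2: white plastic centrifuge bottle with a ribbed blue screw cap; one of two alike. 90 mm tall, about 0.15 kg: body 44 mm in diameter, flat foot 32 mm across with a rounded edge, cap 46 mm in diameter from 68 to 90 mm above the foot (grip it there). Origin: centre of its underside; z up along its axis. Round: yaw has no meaning.
- bottle_orange_1: white plastic centrifuge bottle with a ribbed orange screw cap; one of two alike. 90 mm tall, about 0.15 kg: body 44 mm in diameter, flat foot 32 mm across with a rounded edge, cap 46 mm in diameter from 68 to 90 mm above the foot (grip it there). Origin: centre of its underside; z up along its axis. Round: yaw has no meaning.
- bottle_orange_2: white plastic centrifuge bottle with a ribbed orange screw cap; one of two alike. 90 mm tall, about 0.15 kg: body 44 mm in diameter, flat foot 32 mm across with a rounded edge, cap 46 mm in diameter from 68 to 90 mm above the foot (grip it there). Origin: centre of its underside; z up along its axis. Round: yaw has no meaning.
- bottle_green: white plastic centrifuge bottle with a ribbed green screw cap; the odd one, it has no partner. 90 mm tall, about 0.15 kg: body 44 mm in diameter, flat foot 32 mm across with a rounded edge, cap 46 mm in diameter from 68 to 90 mm above the foot (grip it there). Origin: centre of its underside; z up along its axis. Round: yaw has no meaning.
- bucket_0: one of four aluminium cups in a square round the rotor's post; the facing cup is 170 mm away, neighbours 120 mm. Bore about 54 mm (58 at the mouth, 12 mm above the origin); floor 38 mm below the origin. Swings slightly on two pins, sprung upright. Origin: bore centre at the pins, 62 mm above the worktop; x points away from the post, z up. Rotor fixed: spokes 70 mm, post 97 mm above the worktop.
- bucket_1: one of four aluminium cups in a square round the rotor's post; the facing cup is 170 mm away, neighbours 120 mm. Bore about 54 mm (58 at the mouth, 12 mm above the origin); floor 38 mm below the origin. Swings slightly on two pins, sprung upright. Origin: bore centre at the pins, 62 mm above the worktop; x points away from the post, z up. Rotor fixed: spokes 70 mm, post 97 mm above the worktop.
- bucket_2: one of four aluminium cups in a square round the rotor's post; the facing cup is 170 mm away, neighbours 120 mm. Bore about 54 mm (58 at the mouth, 12 mm above the origin); floor 38 mm below the origin. Swings slightly on two pins, sprung upright. Origin: bore centre at the pins, 62 mm above the worktop; x points away from the post, z up. Rotor fixed: spokes 70 mm, post 97 mm above the worktop.
- bucket_3: one of four aluminium cups in a square round the rotor's post; the facing cup is 170 mm away, neighbours 120 mm. Bore about 54 mm (58 at the mouth, 12 mm above the origin); floor 38 mm below the origin. Swings slightly on two pins, sprung upright. Origin: bore centre at the pins, 62 mm above the worktop; x points away from the post, z up. Rotor fixed: spokes 70 mm, post 97 mm above the worktop.
- rack: grey rack for two bottles, 92 x 200 x 58 mm, fixed: base tray and top plate (48 to 58 mm up) with two round holes of 54 mm, centred at y = +50 and -50 mm of the rack. Bottles stand on the base, 14 mm above the worktop. Origin: centre of its underside on the worktop; y along its length, z up. At the start one hole holds an orange-capped bottle, the other is empty.
Mind the look-alikes: they are no part of the job. There is more than one size of the bottle_green; the one meant has the size given above.

How it is judged:
At the end, for the whole second after the job is handed in: Blue and orange bottles stand in cups (12 mm of the axis, foot 8 mm of the floor), like opposite like (over 145 mm apart); the green one stands in a rack hole (12 mm of its centre, foot 10 mm of the base); all upright within 0.2 rad, at rest (((horizontal distance between bottle_blue_1 and bucket_0 below 0.012 m and z of bottle_blue_1 in the frame of bucket_0 between -0.048 and -0.03 m) or (horizontal distance between bottle_blue_1 and bucket_1 below 0.012 m and z of bottle_blue_1 in the frame of bucket_1 between -0.048 and -0.03 m) or (horizontal distance between bottle_blue_1 and bucket_2 below 0.012 m and z of bottle_blue_1 in the frame of bucket_2 between -0.048 and -0.03 m) or (horizontal distance between bottle_blue_1 and bucket_3 below 0.012 m and z of bottle_blue_1 in the frame of bucket_3 between -0.048 and -0.03 m)) and ((horizontal distance between bottle_blue_2 and bucket_0 below 0.012 m and z of bottle_blue_2 in the frame of bucket_0 between -0.048 and -0.03 m) or (horizontal distance between bottle_blue_2 and bucket_1 below 0.012 m and z of bottle_blue_2 in the frame of bucket_1 between -0.048 and -0.03 m) or (horizontal distance between bottle_blue_2 and bucket_2 below 0.012 m and z of bottle_blue_2 in the frame of bucket_2 between -0.048 and -0.03 m) or (horizontal distance between bottle_blue_2 and bucket_3 below 0.012 m and z of bottle_blue_2 in the frame of bucket_3 between -0.048 and -0.03 m)) and ((horizontal distance between bottle_orange_1 and bucket_0 below 0.012 m and z of bottle_orange_1 in the frame of bucket_0 between -0.048 and -0.03 m) or (horizontal distance between bottle_orange_1 and bucket_1 below 0.012 m and z of bottle_orange_1 in the frame of bucket_1 between -0.048 and -0.03 m) or (horizontal distance between bottle_orange_1 and bucket_2 below 0.012 m and z of bottle_orange_1 in the frame of bucket_2 between -0.048 and -0.03 m) or (horizontal distance between bottle_orange_1 and bucket_3 below 0.012 m and z of bottle_orange_1 in the frame of bucket_3 between -0.048 and -0.03 m)) and ((horizontal distance between bottle_orange_2 and bucket_0 below 0.012 m and z of bottle_orange_2 in the frame of bucket_0 between -0.048 and -0.03 m) or (horizontal distance between bottle_orange_2 and bucket_1 below 0.012 m and z of bottle_orange_2 in the frame of bucket_1 between -0.048 and -0.03 m) or (horizontal distance between bottle_orange_2 and bucket_2 below 0.012 m and z of bottle_orange_2 in the frame of bucket_2 between -0.048 and -0.03 m) or (horizontal distance between bottle_orange_2 and bucket_3 below 0.012 m and z of bottle_orange_2 in the frame of bucket_3 between -0.048 and -0.03 m)) and horizontal distance between bottle_blue_1 and bottle_blue_2 above 0.145 m and horizontal distance between bottle_orange_1 and bottle_orange_2 above 0.145 m and ((x of bottle_green in the frame of rack between -0.012 and 0.012 m and y of bottle_green in the frame of rack between 0.038 and 0.062 m and z of bottle_green in the frame of rack between 0.006 and 0.024 m) or (x of bottle_green in the frame of rack between -0.012 and 0.012 m and y of bottle_green in the frame of rack between -0.062 and -0.038 m and z of bottle_green in the frame of rack between 0.006 and 0.024 m)) and angle between each of bottle_blue_1, bottle_blue_2, bottle_orange_1, bottle_orange_2, bottle_green's own z axis and vertical below 0.2 rad and linear speed of each of bottle_blue_1, bottle_blue_2, bottle_orange_1, bottle_orange_2, bottle_green below 0.03 m/s); the robot touches nothing.
It fails at once if a bottle is tipped over (more than 0.6 rad from upright) (angle between any of bottle_blue_1, bottle_blue_2, bottle_orange_1, bottle_orange_2, bottle_green's own z axis and vertical above 0.6 rad).
It also fails if it takes over 77 s, if anything falls off the work surface, if the arm or the gripper's body presses on something with over 40 N, if the wrist force passes 120 N, or if a joint passes its speed limit or range.

ROBOT

A 7-joint arm with a two-finger parallel gripper is mounted at the origin on a cart in front of the work surface, level with it; the furniture and walls round the work are solid. World frame = base frame: x ahead of the robot, y to its left, z up, the work surface at z = 0. Lengths are in m, angles in rad, forces in N, time in s.
With the tool pointing down it reaches from about 0.4 to 0.925 m from the base axis. Payload 5.6 kg.
Tool frame: the origin (TCP) lies midway between the tips of the shut fingers; the grasp point (between the pads) lies behind it (robot.tcp_to_grasp is the z of the grasp point in the tool frame, in m); z points along the fingers, y is the line along which they close (so a half turn about z gives the same grasp; the last joint's range is limited). The gripper opens to 85 mm and grips with 20 to 120 N. Pads are 22 mm wide; open, the fingers measure 114 mm over their backs; the gripper's body (76 mm by 85 mm) begins 54 mm behind the grasp point. The pads swing forward as they close: fully open they stand 13 mm farther back than shut.
Start: joints at [1.2, 0.468, -0.012, 1.603, 0.006, 1.071, -0.056], TCP at [0.209, -0.615, 0.195] pointing down, gripper open.
Joint ranges: [-2.53, 2.53], [-0.31, 2.02], [-1.57, 1.55], [0.28, 2.44], [-1.29, 4.43], [0.15, 1.84], [-2.92, 2.92]. Speed limits (rad/s): [2.57, 2.57, 3.14, 3.14, 3.14, 3.14, 3.14].

INTERFACE

Orientations are given as a rotation vector (axis times angle).
In Python, from plant import robot, optics, workorder gives the robot as it stands. The module is installed in compiled form; this text tells all that it offers.
- The arm moves only by the tool step_arm, never from a script. Its arguments are lists of equal length, an entry for each row: "offset": the shift along the world's x, y, z in mm, a list of three; "rot": the turn, a rotation vector about the world's x, y, z in rad, a list of three. A call has 1 to 12 rows; each row shifts and turns the commanded pose from where the row before left it; what a row does not reach is not made up. A row lasts 1/8 s, in which the tool goes at most 62.5 mm and 10.7 degrees, less where a joint would pass 70% of its speed; a pose out of reach is approached as far as the arm can. A call is refused whole if a number of a shift passes 62.5 or a number of a turn 0.188, either way. A call with a gripper value outside its range is refused whole. "hand" is the finger opening in mm, from 0 to 85.4, set as the call begins (left out, the last holds). The fingers move at their own pace and stop on an object; "force" is the grip in N (left out, the last holds). Time passes only in rows, so rows that do not move let the fingers close. It gives the time, the measured TCP pose, the force, the opening and the grip force at its end, in the units of the state.
- robot.observe(): the state, without advancing time (a new reading comes with each control period).
- optics.get_image(name): name is "scene" or "top" or "wrist"; returns the picture (400x640x3 uint8, blue, green, red); there is no depth.
- optics.calibration(name): a dict with "intrinsics" (3x3 intrinsics, pixels), "dist_coeffs" ([k1, k2, p1, p2, k3] as OpenCV has them; the pictures are not rectified), "pose" (4x4, takes a point from camera to world coordinates); the wrist camera has in their place "hand_eye" (4x4, takes a point from camera to tool coordinates, whose origin is the TCP and whose axes are the flange's). Camera axes: x right, y down, z forward; pixel columns grow to the right and rows downward; lengths in m; the calibration is good to about 2 mm. A picture is of the moment at which its call begins: read the wrist's pose just before it. calibration takes no time and is no camera call.
- workorder.sign_off(): hands the job in; it is judged then, once.
Trained networks look in the newest picture that a camera, given by its name, has taken for a name from the list of things; names that differ only in an ending like _2 or _b are one class to them, and where a whole thing is asked for, a point or a joint stands for the part that bears it (a point fixed in the world has none). Each returns a list of dicts, best first, with "p" (0 to 1); they miss things now and then, are a little off and sometimes report something else, mostly with a low value. They report only what shows in the picture. A call takes as long as a camera call. They do not tell look-alikes from the thing itself.
- optics.boxes_of(name, camera): "bbox" ([left, top, right, bottom] in pixels, round what is visible of it).
- optics.outline_of(name, camera): "region" (400x640 bool, what is visible of it) and "bbox" ([left, top, right, bottom] in pixels, round what is visible of it).
- optics.landmark_of(name, camera): "xy" ([column, row] in pixels: a listed point, or the origin of a listed thing).
The state is a dict: "time": time; "joints": joint angles; "joint_vel": joint speeds; "tau": joint torques, N m; "position": TCP position; "orientation": TCP orientation; "force": force on the tool from outside, world axes, zero at the start; "ft_torque": the same for the moment, N m; "finger_gap": opening from 0.0 (shut) to 1.0 (fully open); "grasp_force": force on a finger pad.
Only numpy, scipy, OpenCV 4.12 (cv2) and the standard library are available. Lean on these libraries where they do the work, as an engineer would, in place of code of your own. Each camera call takes 0.05 s, during which the arm holds its last target. There are 200 camera calls.

## Working session

There is one attempt and no reset: what is moved stays moved. The work goes in short steps, Python scripts to look and compute and a tool call to move; the robot and the scene stay as the last step left them, time stands still between calls to the robot, and variables do not carry over. Pictures are saved under pics/ and viewed, at most 14 in all, crops included, and the job is handed in when it is done.

Besides the shell and the picture viewer there is one more tool, called by a JSON object that holds its "api" and its "payload". step_arm: Moves the arm, as the interface text tells. Its arguments: {"type":"object","properties":{"offset":{"type":"array"},"rot":{"type":"array"},"hand":{"type":"number"},"force":{"type":"number"}},"required":["offset","rot"]}

```bash
mkdir -p pics; ls
python3 - <<'E'
from plant import robot, optics, workorder
import cv2,numpy as np
np.set_printoptions(precision=4,suppress=True)
print(robot.observe(), robot.tcp_to_grasp)
for n in("top","scene"):
    im=optics.get_image(n); cv2.imwrite(f"pics/{n}0.png",im)
    print(n,optics.calibration(n))
    for t in("bottle_blue_1","bottle_orange_1","bottle_green","bucket_0","rack"):
        print(t,[(np.round(d["xy"]).tolist(),round(d["p"],2)) for d in optics.landmark_of(t,n)])
print(optics.calibration("wrist"))
E
```

```text
pics
{'time': 0.0, 'joints': array([ 1.2   ,  0.4684, -0.0116,  1.6037,  0.006 ,  1.0714, -0.0563]), 'joint_vel': array([-0.0001, -0.0006,  0.0001,  0.0002, -0.0003,  0.0019,  0.0008]), 'tau': array([ -0.0002, -53.2384,   0.0217, -25.1304,   0.0115,   0.0078,
        -0.    ]), 'position': array([ 0.209 , -0.6148,  0.194 ]), 'orientation': array([-3.0978, -0.5122,  0.0006]), 'force': array([0.6784, 0.0593, 0.1841]), 'ft_torque': array([-0.0319, -0.0428,  0.0251]), 'grasp_force': 0.0, 'finger_gap': 1.0008570686252016} -0.0187
top {'intrinsics': array([[512.7391,   0.    , 318.3243],
       [  0.    , 512.7391, 205.1342],
       [  0.    ,   0.    ,   1.    ]]), 'dist_coeffs': array([-0.1219,  0.    ,  0.    ,  0.    ,  0.    ]), 'pose': array([[ 0.3427, -0.9025,  0.2609,  0.1464],
       [-0.9394, -0.3304,  0.0911, -0.1401],
       [ 0.004 , -0.2764, -0.961 ,  1.4075],
       [ 0.    ,  0.    ,  0.    ,  1.    ]])}
bottle_blue_1 [([278.0, 218.0], 0.72), ([236.0, 203.0], 0.55)]
bottle_orange_1 [([256.0, 166.0], 0.76)]
bottle_green [([295.0, 180.0], 0.84), ([224.0, 143.0], 0.58)]
bucket
[... 550 characters left out ...]
0, 231.0], 0.58)]
bottle_orange_1 [([358.0, 189.0], 0.94), ([254.0, 236.0], 0.75), ([284.0, 213.0], 0.37)]
bottle_green [([213.0, 256.0], 0.66), ([361.0, 194.0], 0.17)]
bucket_0 [([284.0, 242.0], 0.9), ([254.0, 225.0], 0.74), ([317.0, 224.0], 0.68), ([285.0, 202.0], 0.57)]
rack [([347.0, 197.0], 0.74)]
{'intrinsics': array([[333.7148,   0.    , 318.9043],
       [  0.    , 333.7148, 200.2471],
       [  0.    ,   0.    ,   1.    ]]), 'dist_coeffs': array([-0.0588,  0.    ,  0.    ,  0.    ,  0.    ]), 'hand_eye': array([[-0.0012, -0.9526, -0.3041,  0.0789],
       [ 1.    , -0.0009, -0.0009,  0.0004],
       [ 0.0006, -0.3041,  0.9526, -0.1794],
       [ 0.    ,  0.    ,  0.    ,  1.    ]])}
```

Run:
```python
import cv2
a=cv2.imread("pics/top0.png")[100:280,150:450]; cv2.imwrite("pics/topc.png",cv2.resize(a,(800,480),interpolation=2))
a=cv2.imread("pics/scene0.png")[130:310,150:450]; cv2.imwrite("pics/scenec.png",cv2.resize(a,(800,480),interpolation=2))
```

```text
(no output)
```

View pics/topc.png

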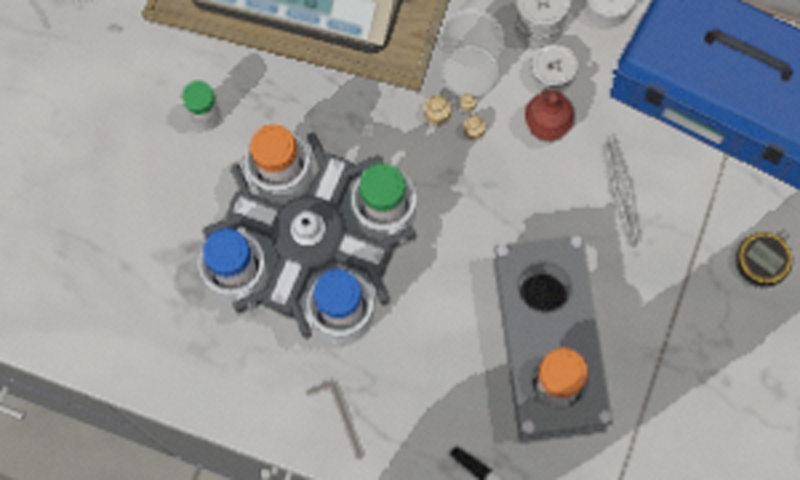

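View pics/scenec.png

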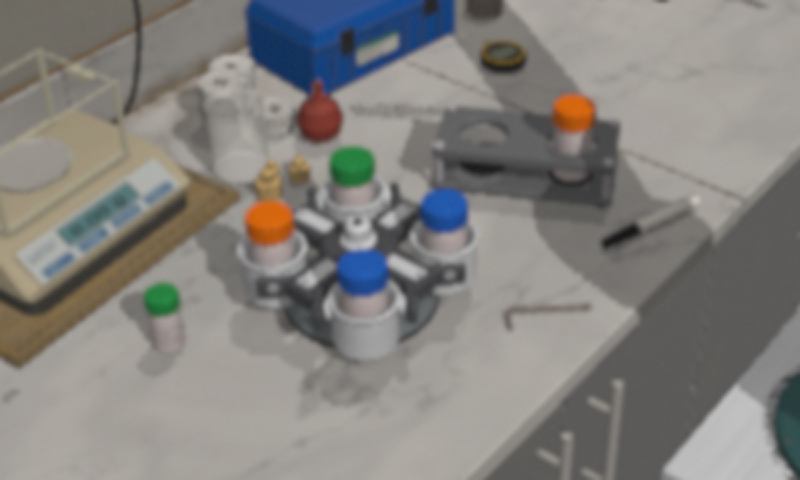

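Top view: the rotor holds orange (252,155), green (293,170), blue (276,210) and blue (235,195). The rack has orange at (361,240) and its empty hole at (353,209).

There are two green candidates:
- The one in the rotor at (293,170), whose cap matches the size of the others.
- A visibly smaller one standing at (224,137).

The enlarged crops show the rotor one is the 90 mm bottle, so it is the one meant.

Plan: green goes to the empty hole, the blue at (276,210) to green's cup, and the rack orange to the blue's old cup.

```bash
cat > h.py <<'E'
from plant import robot, optics, workorder
import cv2,numpy as np
from scipy.optimize import least_squares
from scipy.spatial.transform import Rotation as R
np.set_printoptions(precision=4,suppress=True)
def cal(n):
    c=optics.calibration(n); s=robot.observe()
    if "pose" in c: P=c["pose"]
    else:
        T=np.eye(4);T[:3,:3]=R.from_rotvec(s["orientation"]).as_matrix();T[:3,3]=s["position"];P=T@c["hand_eye"]
    return c["intrinsics"],c["dist_coeffs"],P
def proj(c,X):
    K,d,P=c; W=np.linalg.inv(P)
    return cv2.projectPoints(np.asarray(X,float).reshape(-1,1,3),cv2.Rodrigues(W[:3,:3])[0],W[:3,3],K,d)[0][:,0]
def back(c,uv,z):
    K,d,P=c; r=np.append(cv2.undistortPoints(np.array([[uv]],float),K,d)[0,0],1); r=P[:3,:3]@r
    return P[:3,3]+r*(z-P[2,3])/r[2]
HUE={"orange":(5,18),"green":(55,85),"blue":(102,120)}
def blobs(im,col,amin=60):
    hsv=cv2.cvtColor(im,cv2.COLOR_BGR2HSV); lo,hi=HUE[col]
    m=cv2.inRange(hsv,(lo,110,60),(hi,255,255))
    n,l,s,c=cv2.connectedComponentsWithStats(m)
    return [(s[i][:4],c[i],s[i][4]) for i in range(1,n) if s[i][4]>amin]
a=np.linspace(0,2*np.pi,48)
def cyl(x,y,z0,z1,r=.023): return np.array([(x+r*np.cos(t),y+r*np.sin(t),z) for z in(z0,z1) for t in a])
def cen(c,x,y,foot):   # centroid of the cap silhouette
    h=cv2.convexHull(proj(c,cyl(x,y,foot+.068,foot+.09)).astype(np.float32)); m=cv2.moments(h)
    return np.array([m["m10"],m["m01"]])/m["m00"],m["m00"]
def locate(c,uv,foot):
    x0=back(c,uv,foot+.08)[:2]
    s=least_squares(lambda p:cen(c,*p,foot)[0]-uv,x0)
    return s.x,cen(c,*s.x,foot)[1]
E
python3 - <<'E'
from h import *
for n in("top","scene"):
    c=cal(n); im=cv2.imread(f"pics/{n}0.png")
    for col in HUE:
        for b,ce,ar in blobs(im,col):
            print(n,col,ce,ar,*[locate(c,ce,f) for f in(.024,.014,0)][:2])
    for t in ("bucket_0","rack"):
        for d in optics.landmark_of(t,n) if 0 else []: pass
# rack plate hull and hole from the top image
optics.get_image("top"); c=cal("top")
for t,z in(("bucket_0",.062),("rack",0.)):
    for d in optics.landmark_of(t,"top"): print(t,d["p"],back(c,d["xy"],z))
d=optics.outline_of("rack","top")[0]; m=d["region"].astype(np.uint8)
print(d["bbox"]); print(cv2.minAreaRect(np.argwhere(m)[:,::-1].astype(np.float32)))
E
```

```text
top orange [252.021  155.1303] 238 (array([0.5718, 0.2023]), 259.01161810650956) (array([0.575 , 0.2049]), 255.08524335629772)
top orange [564.1853 233.4685] 286 (array([ 0.6535, -0.6647]), 280.617295849137) (array([ 0.6574, -0.6688]), 276.3634238834493)
top orange [360.7004 239.3408] 267 (array([ 0.4514, -0.1516]), 273.2392613890115) (array([ 0.4537, -0.1517]), 269.0957854129374)
top orange [630.5224 348.4328] 67 (array([ 0.4153, -0.9136]), 304.5002630278468) (array([ 0.4173, -0.9195]), 299.88483064994216)
top green [224.0962 136.2788] 104 (array([0.5972, 0.2967]), 255.00007095426554) (array([0.6007, 0.3   ]), 251.1344514443772)
top green [292.8987 169.7577] 227 (array([0.5703, 0.0822]), 261.1357042340096) (array([0.5736, 0.0839]), 257.1770245095249)
top blue [31.2551 15.0192] 729 (array([0.7776, 1.0557]), 198.28616890003468) (array([0.7824, 1.0649]), 195.28076794897288)
top blue [414.3924  71.4871] 5484 (array([ 0.9759, -0.1399]), 235.6305544389179) (array([ 0.9823, -0.1399]), 232.0586224757717)
top blue [309.1198  12.6599] 2679 (array([1.0607, 0.2176]), 217.44033736184065) (array(
[... 1701 characters left out ...]
079873302951)
scene blue [ 28.7782 134.4694] 1668 (array([1.4848, 0.3561]), 144.6946816983982) (array([1.5055, 0.3491]), 141.22001104181982)
scene blue [316.1472 208.3896] 231 (array([0.4526, 0.0848]), 266.60330885252915) (array([0.4607, 0.0744]), 260.1995367752388)
scene blue [285.5307 231.657 ] 277 (array([0.4543, 0.2055]), 304.19187014200725) (array([0.4624, 0.1966]), 296.8850639278535)
bucket_0 0.64 [0.5646 0.2033 0.062 ]
bucket_0 0.62 [0.4502 0.0853 0.062 ]
bucket_0 0.55 [0.4532 0.1969 0.062 ]
bucket_0 0.53 [0.5731 0.0837 0.062 ]
rack 0.59 [ 0.5049 -0.127  -0.    ]
[337.3, 186.9, 382.8, 265.9]
((357.06640625, 226.4536895751953), (75.10250854492188, 36.34459686279297), 81.67434692382812)
```

{"api": "step_arm", "payload": {"offset": [[19,40,4],[19,40,4],[19,40,4],[19,40,4],[19,40,4],[19,40,4],[19,40,4],[19,40,4],[19,40,4],[19,40,4],[19,40,4],[0,0,0]], "rot": [[0,0,0],[0,0,0],[0,0,0],[0,0,0],[0,0,0],[0,0,0],[0,0,0],[0,0,0],[0,0,0],[0,0,0],[0,0,0],[0,0,0]]}}

```text
time: 2.3
position: [0.4198, -0.1723, 0.2396]
orientation: [3.098, 0.522, 0.003]
force: [-0.2, 0.3, -0.3]
finger_gap: 0.997
grasp_force: 0.0
```

Run:
```python
from h import *
c=cal("top")
print("screws",[back(c,p,.058) for p in((337.5,193.75),(366.4,190.75),(376.9,256.4),(348,260))])
w=cal("wrist"); im=optics.get_image("wrist"); cv2.imwrite("pics/w1.png",im); print(robot.observe()["position"],robot.observe()["orientation"])
for col in HUE:
    for b,ce,ar in blobs(im,col,150): print(col,ce,ar,[locate(w,ce,f)[0] for f in(.024,.014)])
for t,z in(("bucket_0",.062),("rack",0.)):
    for d in optics.landmark_of(t,"wrist"): print(t,d["p"],d["xy"],back(w,d["xy"],z))
```

```text
screws [array([ 0.5617, -0.0505,  0.058 ]), array([ 0.5974, -0.1227,  0.058 ]), array([ 0.4328, -0.2078,  0.058 ]), array([ 0.3972, -0.1384,  0.058 ])]
[ 0.4188 -0.1744  0.2393] [3.0981 0.5174 0.0009]
orange [308.0332 137.5182] 1955 [array([ 0.4549, -0.1498]), array([ 0.4537, -0.1499])]
blue [62.646  59.2953] 2689 [array([0.4504, 0.0858]), array([0.4491, 0.0933])]
rack 0.88 [302.7, 82.3] [ 0.5016 -0.1237  0.    ]
```

View pics/w1.png

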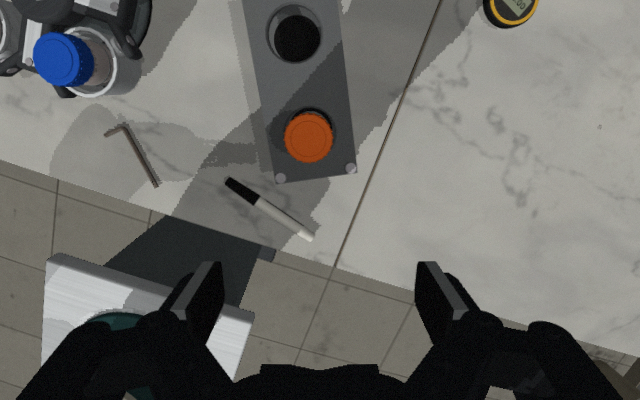

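Wrist view: the rack's empty hole is at (293,33), the orange bottle in the rack at (308,138) and the blue one at (65,60). All agree with the top view, so I'm going for the green bottle in the rotor.

{"api": "step_arm", "payload": {"offset": [[30,51,0],[30,52,0],[31,51,0],[30,52,0],[31,51,0],[0,0,0],[0,0,-35],[0,0,-35],[0,0,-35],[0,0,-30],[0,0,-24],[0,0,0]], "rot": [[0,0,0],[0,0,0],[0,0,0],[0,0,0],[0,0,0],[0,0,0],[0,0,0],[0,0,0],[0,0,0],[0,0,0],[0,0,0],[0,0,0]]}}

```text
time: 3.95
position: [0.5686, 0.0787, 0.078]
orientation: [3.099, 0.508, -0.008]
force: [0.2, -0.1, 0.1]
finger_gap: 0.998
grasp_force: 0.0
```

{"api": "step_arm", "payload": {"offset": [[0,0,0],[0,0,0],[0,0,0],[0,0,0],[0,0,0],[0,0,0]], "rot": [[0,0,0],[0,0,0],[0,0,0],[0,0,0],[0,0,0],[0,0,0]], "hand": 20, "force": 40}}

```text
time: 4.7
position: [0.5702, 0.0816, 0.08]
orientation: [3.099, 0.513, -0.0]
force: [-0.3, 0.5, 0.1]
finger_gap: 0.234
grasp_force: 0.0
```

Nothing is in the grip: the fingers shut to 20 mm. Checking why.

Run:
```python
from h import *
s=robot.observe();print(s["position"],s["force"],s["finger_gap"],s["grasp_force"])
im=optics.get_image("scene"); w=optics.get_image("wrist")
a=cv2.resize(im[130:280,180:400],(660,450),interpolation=2)
cv2.imwrite("pics/s2.png",a); cv2.imwrite("pics/w2.png",w)
```

```text
[0.5702 0.0816 0.08  ] [-0.2568  0.5234  0.0525] 0.23399980403937456 0.0
```

View pics/s2.png

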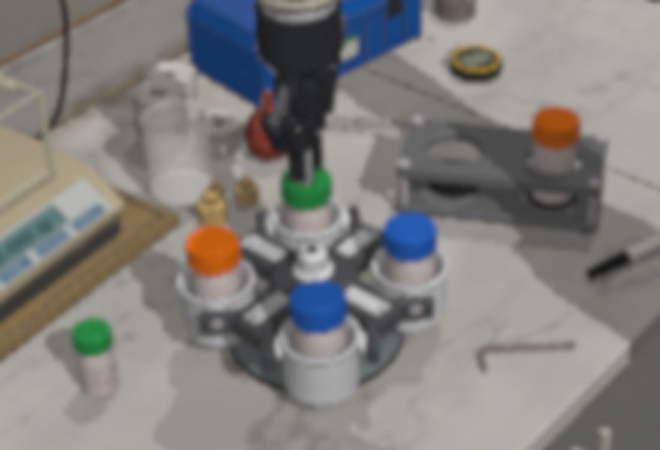

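View pics/w2.png

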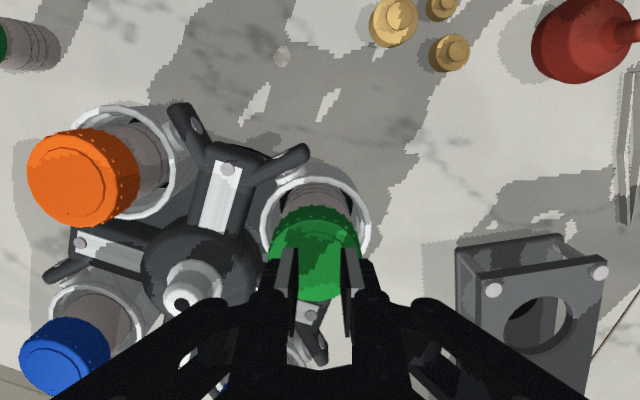

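Run:
```python
from h import *
s=robot.observe(); t=s["position"]; Rm=R.from_rotvec(s["orientation"]).as_matrix()
c=cal("scene"); p=proj(c,[t,t-Rm[:,2]*.0187]); print("tcp,grasp scene px",p,"crop",(p-[180,130])*3)
w=cal("wrist"); print("wrist tcp",proj(w,[t,t-Rm[:,2]*.0187]))
for z in(.0,.024): 
  for n,cc in(("scene",c),("wrist",w)):
    P=proj(cc,cyl(.571,.083,z+.068,z+.09)); print(z,n,"top",P[48:].min(0),P[48:].max(0),"bot",P[:48].min(0),P[:48].max(0))
im=cv2.imread("pics/w2.png")
for col in HUE:
    for b,ce,ar in blobs(im,col,300): print(col,b,ce,ar,[locate(w,ce,f) for f in(.0,.024)])
```

```text
tcp,grasp scene px [[283.0697 198.6597]
 [282.7909 193.1227]] crop [[309.2092 205.979 ]
 [308.3726 189.368 ]]
wrist tcp [[318.6302 235.5034]
 [318.5818 249.7258]]
0.0 scene top [273.9718 190.9699] [290.771  200.8105] bot [274.3775 197.3901] [291.025  207.3093]
0.0 wrist top [275.2513 201.4783] [358.136  277.2367] bot [279.69   190.1227] [354.1824 259.2812]
0.024 scene top [273.5228 183.834 ] [290.4898 193.5823] bot [273.9346 190.3805] [290.7477 200.2137]
0.024 wrist top [269.1306 217.3629] [363.5897 301.7648] bot [274.7984 202.6447] [358.5395 279.0611]
orange [ 26 128 115 100] [ 82.6522 176.5344] 8832 [(array([0.5608, 0.2196]), 6839.956818827952), (array([0.5721, 0.2042]), 9117.163083346371)]
green [268 205  94  97] [315.4276 248.8882] 5252 [(array([0.5618, 0.0807]), 5544.9459910281), (array([0.5731, 0.0843]), 7405.156588032143)]
blue [ 18 317  93  79] [ 62.4226 353.9032] 4908 [(array([0.424 , 0.2233]), 4354.500646872679), (array([0.4535, 0.2076]), 5795.945159054769)]
```

The scene and wrist pictures agree that the cap is where I modelled it, with its top at z = 0.114. The fingertips, though, sit about 40 mm behind the reported TCP, so they closed just above the cap. In the wrist view the tips are near (285,250) and (345,250). I'll open again and go lower, carefully.

{"api": "step_arm", "payload": {"offset": [[0,0,0],[0,0,0],[0,0,0],[0,0,0],[0,0,0],[0,0,-5],[0,0,-5],[0,0,-5],[0,0,-5],[0,0,0]], "rot": [[0,0,0],[0,0,0],[0,0,0],[0,0,0],[0,0,0],[0,0,0],[0,0,0],[0,0,0],[0,0,0],[0,0,0]], "hand": 85}}

```text
time: 6.05
position: [0.5698, 0.0815, 0.0594]
orientation: [-3.099, -0.513, 0.002]
force: [-0.1, -0.5, -0.1]
finger_gap: 0.996
grasp_force: 0.0
```

{"api": "step_arm", "payload": {"offset": [[0,0,-4],[0,0,-4],[0,0,-4],[0,0,-4],[0,0,0]], "rot": [[0,0,0],[0,0,0],[0,0,0],[0,0,0],[0,0,0]]}}

```text
time: 6.68
position: [0.5699, 0.0815, 0.0435]
orientation: [-3.099, -0.513, 0.001]
force: [0.6, -0.5, 0.4]
finger_gap: 0.993
grasp_force: 0.0
```

{"api": "step_arm", "payload": {"offset": [[0,0,0],[0,0,0],[0,0,0],[0,0,0],[0,0,0],[0,0,0]], "rot": [[0,0,0],[0,0,0],[0,0,0],[0,0,0],[0,0,0],[0,0,0]], "hand": 20, "force": 40}}

```text
time: 7.42
position: [0.5704, 0.0819, 0.0443]
orientation: [-3.099, -0.513, -0.001]
force: [-0.8, 0.8, 3.4]
finger_gap: 0.531
grasp_force: 40.6
```

{"api": "step_arm", "payload": {"offset": [[0,0,15],[0,0,30],[0,0,30],[0,0,30],[0,0,25],[0,-30,0],[0,-30,0],[0,-30,0],[0,0,0]], "rot": [[0,0,0],[0,0,0],[0,0,0],[0,0,0],[0,0,0],[0,0,0],[0,0,0],[0,0,0],[0,0,0]]}}

```text
time: 8.55
position: [0.57, -0.0122, 0.1742]
orientation: [3.099, 0.504, -0.001]
force: [0.0, 0.0, -1.7]
finger_gap: 0.528
grasp_force: 41.2
```

Run:
```python
from h import *
s=robot.observe();print(s["position"],s["force"],s["finger_gap"],s["grasp_force"])
w=cal("wrist"); im=optics.get_image("wrist"); cv2.imwrite("pics/w3.png",im)
for col in HUE:
    for b,ce,ar in blobs(im,col,300): print(col,b,ce,ar)
for z in (.134,.144,.154):
    P=proj(w,cyl(s["position"][0],s["position"][1],z+.068,z+.09));print(z,P.min(0),P.max(0))
for dx,dy in((.5416,-.1066),(.453,-.153)):
    P=proj(w,cyl(dx,dy,.058,.058,.027)[:48]).astype(int); cv2.polylines(im,[P],True,(0,0,255),1); print(P.mean(0))
for dx,dy in((.572,.0835),):
    P=proj(w,cyl(dx,dy,.074,.074,.029)[:48]).astype(int); cv2.polylines(im,[P],True,(0,0,255),1); print(P.mean(0))
cv2.imwrite("pics/w3d.png",im)
```

```text
[ 0.57   -0.0122  0.1742] [ 0.0118  0.0195 -1.7429] 0.5284361324571732 41.159260869026184
orange [10 78 76 66] [ 46.769  109.6669] 3909
green [262 232 115 121] [318.8584 294.9459] 10656
blue [507   0 133  92] [600.1354  30.9003] 4625
blue [  3 218  67  57] [ 35.6187 246.2208] 2840
blue [139 261  60  51] [168.2624 285.049 ] 2184
0.134 [266.8499 215.1512] [370.4983 323.8078]
0.144 [263.3561 222.7814] [374.0157 338.5876]
0.154 [259.37   231.4267] [378.0297 355.3193]
[401.25   239.2083]
[408.5625 323.3333]
[211.9167 150.7708]
```

View pics/w3d.png

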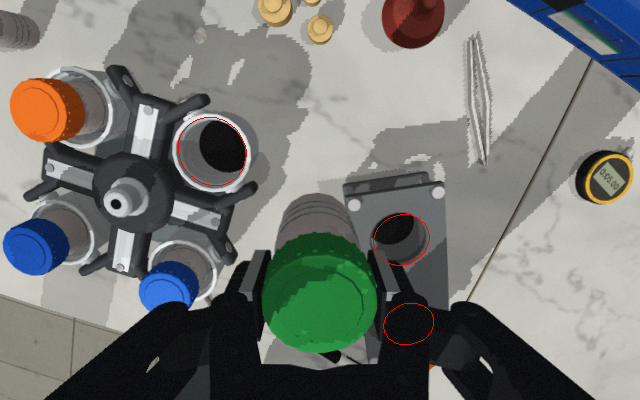

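The drawn model circles sit on the rack hole (401,239) and on the emptied cup (212,151). The green bottle hangs straight in the grip at (319,295). Placing it.

{"api": "step_arm", "payload": {"offset": [[-10,-31,0],[-9,-31,0],[-9,-32,0],[0,0,0],[0,0,-30],[0,0,-30],[0,0,-15],[0,0,-12],[0,0,-12],[0,0,-12],[0,0,0]], "rot": [[0,0,0],[0,0,0],[0,0,0],[0,0,0],[0,0,0],[0,0,0],[0,0,0],[0,0,0],[0,0,0],[0,0,0],[0,0,0]]}}

```text
time: 9.98
position: [0.5416, -0.1023, 0.0621]
orientation: [-3.099, -0.512, 0.002]
force: [0.2, -0.2, -1.6]
finger_gap: 0.527
grasp_force: 41.3
```

{"api": "step_arm", "payload": {"offset": [[0,0,-8],[0,0,-6],[0,0,-6],[0,0,-4],[0,0,0]], "rot": [[0,0,0],[0,0,0],[0,0,0],[0,0,0],[0,0,0]]}}

```text
time: 10.6
position: [0.542, -0.1024, 0.0386]
orientation: [-3.099, -0.512, 0.001]
force: [0.3, 0.6, -1.5]
finger_gap: 0.523
grasp_force: 41.3
```

{"api": "step_arm", "payload": {"offset": [[0,-4,0],[0,0,-3],[0,0,-1],[0,0,0]], "rot": [[0,0,0],[0,0,0],[0,0,0],[0,0,0]]}}

```text
time: 11.1
position: [0.5421, -0.1063, 0.0349]
orientation: [-3.099, -0.513, 0.0]
force: [0.3, -0.2, -1.0]
finger_gap: 0.526
grasp_force: 41.3
```

{"api": "step_arm", "payload": {"offset": [[0,0,0],[0,0,0],[0,0,0],[0,0,0],[0,0,0],[0,0,20],[0,0,30],[0,0,35],[0,0,35],[0,0,0]], "rot": [[0,0,0],[0,0,0],[0,0,0],[0,0,0],[0,0,0],[0,0,0],[0,0,0],[0,0,0],[0,0,0],[0,0,0]], "hand": 85}}

```text
time: 12.35
position: [0.5443, -0.1066, 0.1579]
orientation: [3.097, 0.512, 0.008]
force: [-0.0, 0.2, -0.2]
finger_gap: 0.994
grasp_force: 0.0
```

Run:
```python
from h import *
s=robot.observe();print(s["position"])
for n in("top","scene","wrist"):
    c=cal(n); im=optics.get_image(n); cv2.imwrite(f"pics/{n}4.png",im)
    for col in HUE:
        for b,ce,ar in blobs(im,col,90):
            x=locate(c,ce,.024); y=locate(c,ce,.014)
            if .4<x[0][0]<.65 and -.25<x[0][1]<.25 : print(n,col,ce,ar,x,y)
```

```text
[ 0.5443 -0.1066  0.1579]
top orange [252.021  155.1303] 238 (array([0.5718, 0.2023]), 259.01161810650956) (array([0.575 , 0.2049]), 255.08524335629772)
top blue [234.6838 194.1146] 253 (array([0.4525, 0.2038]), 268.06315389019437) (array([0.4549, 0.2064]), 263.99961263674777)
top blue [276.0876 209.5618] 251 (array([0.4507, 0.0842]), 268.85259181121364) (array([0.453 , 0.0859]), 264.77697422355413)
scene orange [364.8907 172.4153] 183 (array([ 0.4462, -0.1355]), 212.65497871069238) (array([ 0.4542, -0.1486]), 207.5469978346955)
scene orange [250.6618 212.6838] 272 (array([0.5753, 0.2025]), 272.30609060649294) (array([0.5849, 0.1935]), 265.7654568704311)
scene green [331.0886 168.5823] 158 (array([ 0.5352, -0.0925]), 207.65611550281756) (array([ 0.5443, -0.105 ]), 202.6682796056848)
scene blue [316.0302 208.4569] 232 (array([0.4526, 0.0852]), 266.70779969822615) (array([0.4607, 0.0748]), 260.30173021764494)
scene blue [285.5307 231.657 ] 277 (array([0.4543, 0.2055]), 304.19187014200725) (array([0.4624, 0.1966]), 296.8850639278535)
wrist orange [333.3402 311.5666] 2672 (array([ 0.4603, -0.1467]), 3003.6438047154807) (array([ 0.4535, -0.1496]), 2759.0741447098553)
wrist green [315.5702 204.0915] 2950 (array([ 0.5439, -0.1035]), 3580.3246486377902) (array([ 0.5407, -0.1045]), 3287.123857293511)
wrist blue [ 49.0464 236.6974] 3430 (array([0.4501, 0.0861]), 3622.5252260503403) (array([0.4429, 0.0934]), 3328.01731026623)
```

{"api": "step_arm", "payload": {"offset": [[-23,48,0],[-23,48,0],[-23,48,0],[-24,47,0],[0,0,0],[0,0,-30],[0,0,-30],[0,0,-10],[0,0,0]], "rot": [[0,0,0],[0,0,0],[0,0,0],[0,0,0],[0,0,0],[0,0,0],[0,0,0],[0,0,0],[0,0,0]]}}

```text
time: 13.62
position: [0.4489, 0.0841, 0.0843]
orientation: [-3.099, -0.512, 0.003]
force: [-0.1, -0.4, 0.6]
finger_gap: 0.992
grasp_force: 0.0
```

{"api": "step_arm", "payload": {"offset": [[2,1,0],[0,0,-10],[0,0,-10],[0,0,-10],[0,0,-10],[0,0,0]], "rot": [[0,0,0],[0,0,0],[0,0,0],[0,0,0],[0,0,0],[0,0,0]]}}

```text
time: 14.38
position: [0.4504, 0.0855, 0.044]
orientation: [-3.099, -0.513, 0.003]
force: [-0.8, 0.5, 0.6]
finger_gap: 0.997
grasp_force: 0.0
```

{"api": "step_arm", "payload": {"offset": [[0,0,0],[0,0,0],[0,0,0],[0,0,0],[0,0,0],[0,0,0]], "rot": [[0,0,0],[0,0,0],[0,0,0],[0,0,0],[0,0,0],[0,0,0]], "hand": 20}}

```text
time: 15.12
position: [0.4517, 0.0857, 0.0455]
orientation: [3.099, 0.512, 0.001]
force: [-0.8, 0.3, 6.2]
finger_gap: 0.529
grasp_force: 40.5
```

{"api": "step_arm", "payload": {"offset": [[0,0,15],[0,0,30],[0,0,30],[0,0,30],[0,0,15],[0,0,0]], "rot": [[0,0,0],[0,0,0],[0,0,0],[0,0,0],[0,0,0],[0,0,0]]}}

```text
time: 15.88
position: [0.4517, 0.0855, 0.1658]
orientation: [3.099, 0.512, 0.003]
force: [-0.1, 0.6, -2.0]
finger_gap: 0.53
grasp_force: 41.2
```

{"api": "step_arm", "payload": {"offset": [[40,-1,0],[40,-1,0],[40,0,0],[0,0,0],[0,0,-25],[0,0,-20],[0,0,0]], "rot": [[0,0,0],[0,0,0],[0,0,0],[0,0,0],[0,0,0],[0,0,0],[0,0,0]]}}

```text
time: 16.75
position: [0.5689, 0.0832, 0.1177]
orientation: [-3.099, -0.513, 0.008]
force: [0.4, 0.6, -0.9]
finger_gap: 0.523
grasp_force: 41.2
```

{"api": "step_arm", "payload": {"offset": [[3,0,0],[0,0,-12],[0,0,-12],[0,0,-12],[0,0,-12],[0,0,-10],[0,0,-6],[0,0,0]], "rot": [[0,0,0],[0,0,0],[0,0,0],[0,0,0],[0,0,0],[0,0,0],[0,0,0],[0,0,0]]}}

```text
time: 17.75
position: [0.574, 0.0836, 0.0555]
orientation: [-3.099, -0.513, 0.001]
force: [-0.5, 0.0, -1.7]
finger_gap: 0.527
grasp_force: 41.2
```

{"api": "step_arm", "payload": {"offset": [[-1,0,-4],[0,0,-3],[0,0,-2],[0,0,0]], "rot": [[0,0,0],[0,0,0],[0,0,0],[0,0,0]]}}

```text
time: 18.25
position: [0.5732, 0.0836, 0.0469]
orientation: [3.1, 0.513, -0.0]
force: [-0.2, 0.2, -1.3]
finger_gap: 0.527
grasp_force: 41.2
```

{"api": "step_arm", "payload": {"offset": [[0,0,0],[0,0,0],[0,0,0],[0,0,0],[0,0,0],[0,0,15],[0,0,30],[0,0,35],[0,0,35],[0,0,0]], "rot": [[0,0,0],[0,0,0],[0,0,0],[0,0,0],[0,0,0],[0,0,0],[0,0,0],[0,0,0],[0,0,0],[0,0,0]], "hand": 85}}

```text
time: 19.5
position: [0.5755, 0.0843, 0.1661]
orientation: [3.099, 0.513, 0.011]
force: [0.1, -0.1, -0.3]
finger_gap: 0.993
grasp_force: 0.0
```

{"api": "step_arm", "payload": {"offset": [[-20,-39,0],[-20,-39,0],[-20,-39,0],[-20,-39,0],[-20,-39,0],[-19,-39,0],[0,0,0],[0,0,-40],[0,0,-20],[0,0,0]], "rot": [[0,0,0],[0,0,0],[0,0,0],[0,0,0],[0,0,0],[0,0,0],[0,0,0],[0,0,0],[0,0,0],[0,0,0]]}}

```text
time: 20.75
position: [0.4532, -0.1489, 0.1007]
orientation: [-3.097, -0.514, 0.005]
force: [-1.2, -0.1, 0.6]
finger_gap: 0.993
grasp_force: 0.0
```

{"api": "step_arm", "payload": {"offset": [[0,-1,-16],[0,0,-16],[0,0,-12],[0,0,-12],[0,0,-8],[0,0,0]], "rot": [[0,0,0],[0,0,0],[0,0,0],[0,0,0],[0,0,0],[0,0,0]]}}

```text
time: 21.5
position: [0.4538, -0.1512, 0.0374]
orientation: [-3.099, -0.513, 0.002]
force: [0.2, 0.1, 0.2]
finger_gap: 0.995
grasp_force: 0.0
```

{"api": "step_arm", "payload": {"offset": [[0,0,0],[0,0,0],[0,0,0],[0,0,0],[0,0,0],[0,0,0]], "rot": [[0,0,0],[0,0,0],[0,0,0],[0,0,0],[0,0,0],[0,0,0]], "hand": 20}}

```text
time: 22.25
position: [0.4547, -0.1514, 0.0386]
orientation: [3.099, 0.513, 0.001]
force: [-1.0, 1.2, 5.3]
finger_gap: 0.527
grasp_force: 40.4
```

{"api": "step_arm", "payload": {"offset": [[0,0,15],[0,0,30],[0,0,30],[0,0,30],[0,0,25],[0,0,0]], "rot": [[0,0,0],[0,0,0],[0,0,0],[0,0,0],[0,0,0],[0,0,0]]}}

```text
time: 23.0
position: [0.4554, -0.1519, 0.1701]
orientation: [3.097, 0.512, 0.006]
force: [0.1, 0.2, -3.1]
finger_gap: 0.53
grasp_force: 41.2
```

{"api": "step_arm", "payload": {"offset": [[-1,47,0],[-1,47,0],[-1,47,0],[0,47,0],[0,47,0],[0,0,0],[0,0,-25],[0,0,-15],[0,0,0]], "rot": [[0,0,0],[0,0,0],[0,0,0],[0,0,0],[0,0,0],[0,0,0],[0,0,0],[0,0,0],[0,0,0]]}}

```text
time: 24.12
position: [0.4499, 0.0827, 0.1266]
orientation: [-3.1, -0.511, 0.006]
force: [0.4, -0.1, -1.2]
finger_gap: 0.521
grasp_force: 41.4
```

{"api": "step_arm", "payload": {"offset": [[2,1,0],[0,0,-13],[0,0,-13],[0,0,-12],[0,0,-12],[0,0,-10],[0,0,-8],[0,0,0]], "rot": [[0,0,0],[0,0,0],[0,0,0],[0,0,0],[0,0,0],[0,0,0],[0,0,0],[0,0,0]]}}

```text
time: 25.12
position: [0.4528, 0.0846, 0.0594]
orientation: [-3.099, -0.513, 0.002]
force: [0.5, 0.2, -2.1]
finger_gap: 0.527
grasp_force: 41.4
```

{"api": "step_arm", "payload": {"offset": [[0,0,-4],[0,0,-3],[0,0,-2],[0,0,0]], "rot": [[0,0,0],[0,0,0],[0,0,0],[0,0,0]]}}

```text
time: 25.62
position: [0.4532, 0.0846, 0.0509]
orientation: [3.099, 0.513, -0.0]
force: [0.3, -0.6, -1.1]
finger_gap: 0.525
grasp_force: 41.4
```

{"api": "step_arm", "payload": {"offset": [[0,0,0],[0,0,0],[0,0,0],[0,0,0],[0,0,0],[0,0,15],[0,0,30],[0,0,35],[0,0,35],[0,-50,10],[0,-50,0],[0,0,0]], "rot": [[0,0,0],[0,0,0],[0,0,0],[0,0,0],[0,0,0],[0,0,0],[0,0,0],[0,0,0],[0,0,0],[0,0,0],[0,0,0],[0,0,0]], "hand": 85}}

```text
time: 27.12
position: [0.4532, -0.0193, 0.1769]
orientation: [3.1, 0.501, 0.001]
force: [-0.5, 0.8, 0.3]
finger_gap: 0.995
grasp_force: 0.0
```

Run:
```python
from h import *
for n in("top","scene","wrist"):
    c=cal(n); im=optics.get_image(n); cv2.imwrite(f"pics/{n}5.png",im)
    for col in HUE:
        for b,ce,ar in blobs(im,col,90):
            x=locate(c,ce,.024); y=locate(c,ce,.014)
            if .4<x[0][0]<.65 and -.25<x[0][1]<.25 : print(n,col,ce,ar,x,y)
a=cv2.imread("pics/scene5.png")[130:310,150:450]; cv2.imwrite("pics/s5c.png",cv2.resize(a,(800,480),interpolation=2))
```

```text
top orange [252.021  155.1303] 238 (array([0.5718, 0.2023]), 259.01161810650956) (array([0.575 , 0.2049]), 255.08524335629772)
top green [355.1674 203.0086] 233 (array([ 0.5396, -0.1061]), 267.3638917778153) (array([ 0.5426, -0.1059]), 263.3095249996986)
top blue [234.6522 194.1581] 253 (array([0.4524, 0.2038]), 268.07335801573936) (array([0.4547, 0.2065]), 264.00946984637994)
scene orange [315.3228 208.1457] 254 (array([0.4549, 0.0853]), 266.20934339868836) (array([0.463 , 0.0749]), 259.81489985925145)
scene orange [250.6934 212.5876] 274 (array([0.5755, 0.2021]), 272.154100133921) (array([0.5851, 0.1932]), 265.61719387141056)
scene green [331.044  168.5786] 159 (array([ 0.5354, -0.0924]), 207.65132072474808) (array([ 0.5445, -0.105 ]), 202.663502197247)
scene blue [281.3452 191.5279] 197 (array([0.5743, 0.0827]), 240.38724093558267) (array([0.5838, 0.0723]), 234.61314378818497)
scene blue [285.5307 231.657 ] 277 (array([0.4543, 0.2055]), 304.19187014200725) (array([0.4624, 0.1966]), 296.8850639278535)
wrist orange [192.0535 158.9072] 3362 (array([0.4524, 0.0866]), 3416.6786635761964) (array([0.4494, 0.0897]), 3160.578992521856)
wrist green [464.767 126.935] 3137 (array([ 0.5412, -0.1007]), 3682.701168421074) (array([ 0.5417, -0.1051]), 3407.130409814068)
wrist blue [238.1515  13.9952] 1888 (array([0.5604, 0.0784]), 4468.198953687233) (array([0.5618, 0.0812]), 4133.192837681248)
wrist blue [ 43.8157 111.053 ] 3771 (array([0.4521, 0.2062]), 3950.3287172093496) (array([0.4491, 0.214 ]), 3655.5585048472094)
```

View pics/s5c.png

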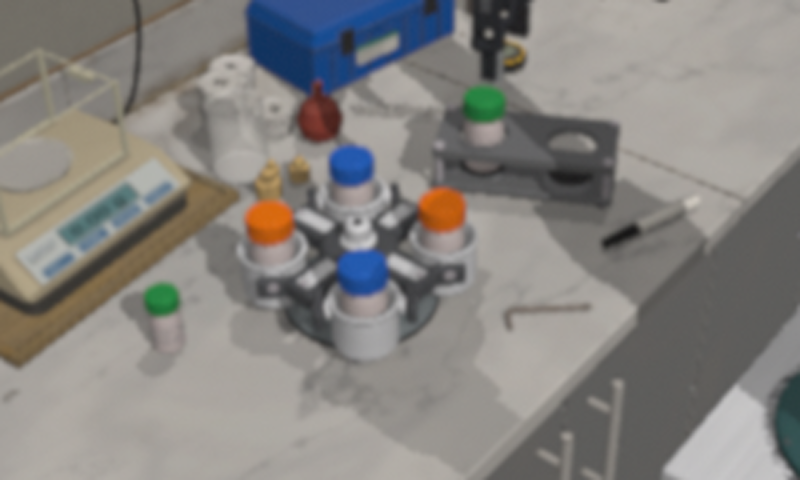

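The crop shows blue opposite blue at (351,165) and (362,270), orange opposite orange at (270,222) and (442,210), and green in the rack hole at (484,103). All five stand upright at the expected heights, and the gripper is clear.

```bash
python3 -c "
from plant import workorder
print(workorder.sign_off())"
```

```text
the job is handed in; nothing more can be done
None
```

The job is handed in: both blue bottles and both orange bottles sit opposite each other in the rotor, and the 90 mm green one is in the rack. All looked upright and fully seated in the last pictures, about 27 s of the 77 s were used, and sign-off returned no verdict.

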